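Check a roast-colour meter with its reference wand

ROBOT

A 6-joint arm with a two-finger parallel gripper is mounted at the origin on the work surface. World frame = base frame: x ahead of the robot, y to its left, z up, the work surface at z = 0. Lengths are in m, angles in rad, forces in N, time in s.
With the tool pointing down it reaches from about 0.325 to 0.925 m from the base axis. Payload 3.1 kg.
Tool frame: the origin (TCP) lies midway between the tips of the shut fingers; the grasp point (between the pads) lies 19 mm behind it; z points along the fingers, y is the line along which they close (so a half turn about z gives the same grasp; the last joint's range is limited). The gripper opens to 85 mm and grips with 20 to 120 N. Pads are 22 mm wide; open, the fingers measure 114 mm over their backs; the gripper's body (76 mm by 85 mm) begins 54 mm behind the grasp point. The pads swing forward as they close: fully open they stand 13 mm farther back than shut.
Start: joints at [-1.254, 0.217, 1.613, -0, 1.311, -0.112], TCP at [0.26, -0.568, 0.231] pointing down, gripper open.
Joint ranges: [-2.75, 2.75], [-0.78, 2.1], [0.31, 2.55], [-1.13, 4.27], [0.13, 2.63], [-2.58, 2.58]. Speed limits (rad/s): [2.79, 2.79, 3.14, 3.14, 3.14, 3.14].

INTERFACE

Orientations are given as a rotation vector (axis times angle).
In Python, from cell import ctrl gives the robot as it stands.
- The arm moves only by the tool send_rows, never from a script. Its arguments are lists of equal length, an entry for each row: "linear": the shift along the world's x, y, z in mm, a list of three; "twist": the turn, a rotation vector about the world's x, y, z in degrees, a list of three. In form: {"linear": [[tx, ty, tz], ...], "twist": [[ax, ay, az], ...]}. A call has 1 to 12 rows; each row is the pose to reach, as a shift and turn from the pose commanded when the call began; what a row does not reach only later rows make up. A row lasts 1/8 s, in which the tool goes at most 62.5 mm and 10.7 degrees, less where a joint would pass 70% of its speed; a pose out of reach is approached as far as the arm can. A call with a gripper value outside its range is refused whole. "claw" is the finger opening in mm, from 0 to 85.4, set as the call begins (left out, the last holds). The fingers move at their own pace and stop on an object; "grip_force" is the grip in N (left out, the last holds). Time passes only in rows, so rows that repeat a pose let the fingers close. It gives the time, the measured TCP pose, the force, the opening and the grip force at its end, in the units of the state.
- ctrl.observe(): the state, without advancing time (a new reading comes with each control period).
- ctrl.read_camera(name): name is "side" or "top" or "wrist"; returns the picture (400x640x3 uint8, red, green, blue); there is no depth.
- ctrl.camera_params(name): a dict with "fov_y" (degrees; the focal length in pixels is half the picture's height over the tangent of half this angle, whatever the lens; pixels are square), "cx", "cy" (the principal point, pixels), "position" and "rotation" of the camera in the world; the wrist camera has in their place "T_tool_cam" (4x4, takes a point from camera to tool coordinates, whose origin is the TCP and whose axes are the flange's). Camera axes: x right, y down, z forward; pixel columns grow to the right and rows downward; lengths in m; the calibration is good to about 2 mm. A picture is of the moment at which its call begins: read the wrist's pose just before it. camera_params takes no time and is no camera call.
- ctrl.job_done(): hands the job in; it is judged then, once.
The state is a dict: "clock": time; "joint_pos": joint angles; "dq": joint speeds; "effort": joint torques, N m; "ee_pos": TCP position; "ee_rot": TCP orientation; "contact_force": force on the tool from outside, world axes, zero at the start; "ft_torque": the same for the moment, N m; "grip_width": opening from 0.0 (shut) to 1.0 (fully open); "grip_force": force on a finger pad.
Only numpy, scipy, OpenCV 4.12 (cv2) and the standard library are available. Lean on these libraries where they do the work, as an engineer would, in place of code of your own. Each camera call takes 0.05 s, during which the arm holds its last target. There are 200 camera calls.

TASK

Check the roast-colour meter: slide its dust shutter aside until you feel it come up against its stop, then lift the reference wand out of its stand and hold the wand's white foot flat on the middle of the ringed window, square to the sloping panel, pressing gently so that the sprung foot goes about half-way in and never hard. Finish while still holding the wand there, steady and not letting go; leave the bowls, pitchers, jar, spoon and tamper where they are.

Things in the scene. Friction and masses are not known exactly. Their poses are not given: they have to be found in the camera images.
- meter: roast-colour meter, a white lectern-shaped instrument 200 x 160 mm, fixed to the bench; origin under its middle on the bench, x from its low front to its high back, y to its left, z up. The middle of its sloping panel stands 98 mm above the bench
- panel: the meter's sloping top panel, 200 (x) x 160 (y) mm, fixed; origin on its surface, at the middle; z is the outward normal (leaning 20 degrees from vertical, towards the meter's low front), x up the slope, y across to the left. Two look-only rails 4 mm high run along y at x = -31 and +31 mm
- window (a point): middle of the measuring window, on the panel surface at x = 0, y = -30 mm of the panel: a dark disc 28 mm wide inside a yellow ring 36 mm wide over all, flush, covered by the shutter at first; axes as the panel's
- shutter (a joint): slide of the grey dust shutter (54 x 52 mm plate, its top 5 mm above the panel), in m: 0 = over the window, grows along panel +y, 0.065 = fully open at its stop; starts between 0 and 0.012. Stiff to slide (about 2 N), stays where it is left; to be pushed or pulled by its fin
- shutter_fin (a point): middle of the top edge of the shutter's upright red fin, 27 mm above the panel; fin 10 mm thick (panel y), 40 mm long (panel x), standing 22 mm above the shutter plate; axes as the panel's
- stand: fixed stand for the wand: an upright aluminium tube 48 mm wide, mouth 60 mm above the bench and 25 mm bore, on a round steel foot 84 mm wide and 6 high; origin under its middle
- wand: loose reference wand, 150 to 230 g, hanging upright in the stand. Origin on its axis at the underside of its black collar (40 mm wide, 6 high, z = 0 to 6 mm); z runs along the axis to the handle end. Round orange handle 28 mm wide from z = 6 to 86 mm; steel sleeve 22 mm wide from z = 0 to -35 mm; the white foot ends at z = -50 mm when out
- wand_tip (a point): middle of the flat end face of the wand's white sprung foot (20 mm wide), 50 mm from the wand's origin when out; moves with the foot; axes as the wand's
- wand_foot (a joint): how far the sprung foot is pushed into the wand, in m: 0 = fully out, 0.012 = bottomed. Spring: 1.0 N to start, then 0.25 N per mm (2.5 N half-way in)
- bowl_a: black cupping bowl, 84 mm wide, 65 high; origin under its middle; bystander
- bowl_b: second black cupping bowl, 84 mm wide, 65 high; origin under its middle; bystander
- pitcher_a: bright steel milk pitcher with a side handle, 86 mm wide, 110 high; origin under its middle; bystander
- pitcher_b: dark steel milk pitcher with a side handle, 80 mm wide, 100 high; origin under its middle; bystander
- jar: amber jar with black cap, 70 mm wide, 110 high; origin under its middle; bystander
- spoon: cupping spoon lying flat, 160 mm long; origin under its middle; bystander
- tamper: dark wooden tamper, 58 mm wide, 88 high; origin under its middle; bystander
There are look-alikes about, which are no part of the job. Leave any yellow look-alike of the wand alone. Leave any green or purple look-alike of the stand alone.

How it is judged:
By the outcome, as a careful person would: the job done as asked, in the order asked, and still so for the second after the job is handed in, while the arm keeps its last pose, push and grip.
It also fails if it takes over 51 s, if anything falls off the work surface, if the arm or the gripper's body presses on something with over 40 N, if the wrist force passes 120 N, or if a joint passes its speed limit or range.

## Working session

There is one attempt and no reset: what is moved stays moved. The work goes in short steps, Python scripts to look and compute and a tool call to move; the robot and the scene stay as the last step left them, time stands still between calls to the robot, and variables do not carry over. Pictures are saved under pics/ and viewed, at most 10 in all, crops included, and the job is handed in when it is done.

Besides the shell and the picture viewer there is one more tool, called as name(argument=value, ...) on one line, values as JSON. send_rows: Moves the arm, as the interface text tells. Its arguments: {"type":"object","properties":{"linear":{"type":"array","items":{"type":"array","items":{"type":"number"}}},"twist":{"type":"array","items":{"type":"array","items":{"type":"number"}}},"claw":{"type":"number"},"grip_force":{"type":"number"}},"required":["linear","twist"]}

```bash
mkdir -p pics; ls; python3 - <<'E'
from cell import ctrl
import cv2,numpy as np
o=ctrl.observe();print(o)
for n in("side","top","wrist"):
    p=ctrl.camera_params(n);print(n,p)
    im=ctrl.read_camera(n);cv2.imwrite(f"pics/{n}0.png",im[:,:,::-1])
E
```

```text
pics
{'clock': 0.0, 'joint_pos': array([-1.25414103e+00,  2.17750426e-01,  1.61493560e+00, -3.17896230e-05,
        1.31130805e+00, -1.12207885e-01]), 'dq': array([ 8.78728652e-04,  1.02322664e-03, -3.42438885e-05, -4.57202785e-04,
        8.52904236e-04,  1.89589362e-03]), 'effort': array([-1.59408110e-04, -3.96849561e+01, -3.03852046e+01, -2.83319978e-04,
        9.74917319e-03,  3.11647898e-05]), 'ee_pos': array([ 0.25964828, -0.56761157,  0.22996983]), 'ee_rot': array([-3.06730847e+00, -6.68010900e-01,  4.32598606e-04]), 'contact_force': array([0.35559068, 0.09018482, 0.09608632]), 'ft_torque': array([ 0.04832347, -0.00422866, -0.00360903]), 'grip_force': 0.0, 'grip_width': 1.0037877594072107}
side {'fov_y': 44.336538709974974, 'cx': 317.1105255341098, 'cy': 201.795471289173, 'position': array([ 0.34802707, -1.04324676,  1.1383446 ]), 'rotation': array([-2.32879509,  0.21434641, -0.09515032])}
top {'fov_y': 53.304291645583824, 'cx': 320.98171818563316, 'cy': 199.96447386873837, 'position': array([0.41668971, 0.0217871 , 1.22873052]), 'rotation': array([-2.17482478,  2.15111874, -0.15310465])}
wrist {'fov_y': 65.54056686817538, 'cx': 321.35999652579807, 'cy': 203.18125466002653, 'T_tool_cam': array([[-5.00381681e-04, -9.50372876e-01, -3.11112754e-01,
         7.90492530e-02],
       [ 9.99999480e-01, -7.51936669e-04,  6.88621060e-04,
        -1.53184844e-04],
       [-8.88383865e-04, -3.11112248e-01,  9.50372758e-01,
        -1.42520455e-01],
       [ 0.00000000e+00,  0.00000000e+00,  0.00000000e+00,
         1.00000000e+00]])}
```

View pics/top0.png

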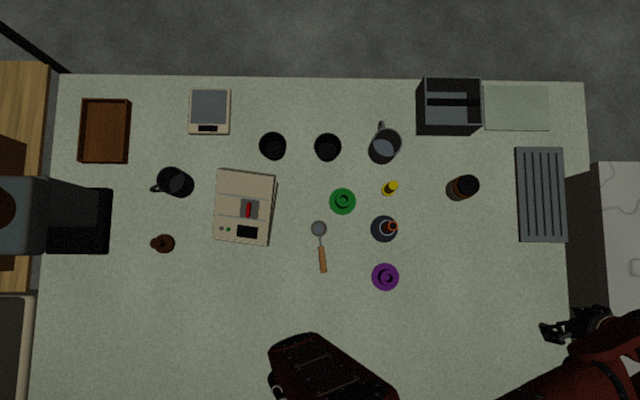

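View pics/side0.png

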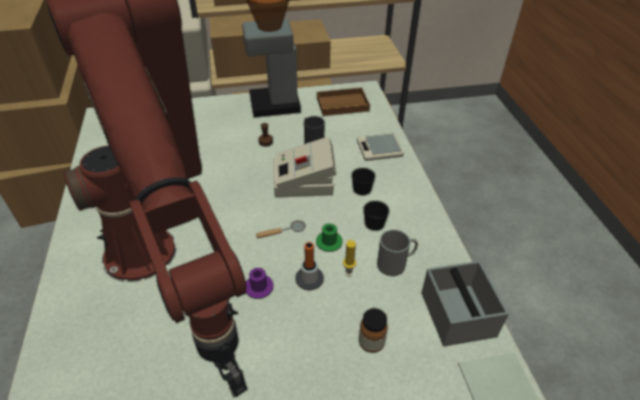

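Top: the candidates are the orange wand in the grey stand at (387,228), the yellow look-alike wand at (390,188), the green stand at (342,201), the purple stand at (385,277) and the meter at (245,207) with its red fin at (249,210). Side: the same wand is at (309,262) and the fin at (301,160). I choose the orange wand in the aluminium stand. Next I check this in a close crop.

```bash
cat > h.py <<'E'
import numpy as np,cv2
from scipy.spatial.transform import Rotation as R
from cell import ctrl
def cam(n,obs=None):
    p=ctrl.camera_params(n);f=200/np.tan(np.radians(p["fov_y"]/2))
    if n=="wrist":
        o=obs;Rt=R.from_rotvec(o["ee_rot"]).as_matrix();T=p["T_tool_cam"]
        M=Rt@T[:3,:3];c=o["ee_pos"]+Rt@T[:3,3]
    else: M=R.from_rotvec(p["rotation"]).as_matrix();c=np.array(p["position"])
    return f,p["cx"],p["cy"],M,c
def ray(k,u,v):
    f,cx,cy,M,c=k;d=M@np.array([(u-cx)/f,(v-cy)/f,1]);return c,d/np.linalg.norm(d)
def onz(k,u,v,z):
    c,d=ray(k,u,v);return c+d*(z-c[2])/d[2]
def proj(k,P):
    f,cx,cy,M,c=k;q=M.T@(np.asarray(P)-c);return np.array([cx+f*q[0]/q[2],cy+f*q[1]/q[2]])
def tri(rs):
    A=0;b=0
    for c,d in rs: Q=np.eye(3)-np.outer(d,d);A=A+Q;b=b+Q@c
    return np.linalg.solve(A,b)
def shot(n,name):
    o=ctrl.observe();im=ctrl.read_camera(n)[:,:,::-1].copy();cv2.imwrite(f"pics/{name}.png",im);return cam(n,o),im,o
E
python3 - <<'E'
from h import *
t=cv2.imread("pics/top0.png");s=cv2.imread("pics/side0.png")
a=cv2.resize(t[155:260,200:290],None,fx=4.4,fy=4.4,interpolation=cv2.INTER_CUBIC)
b=cv2.resize(t[170:290,355:420],None,fx=4,fy=4,interpolation=cv2.INTER_CUBIC)[:a.shape[0]]
b=cv2.copyMakeBorder(b,0,max(0,a.shape[0]-b.shape[0]),0,0,0)
cv2.imwrite("pics/crop1.png",cv2.convertScaleAbs(np.hstack([a,b]),alpha=1.4))
kt,ks=cam("top"),cam("side")
print("fin",onz(kt,249,210,.12),tri([ray(kt,249,210),ray(ks,301,160)]))
print("wand",onz(kt,385,229,.06), tri([ray(kt,392,227),ray(ks,309,246)]))
for q in((342,201),(385,277),(390,188)):print(onz(kt,*q,.03))
E
```

```text
fin [0.52712542 0.20634223 0.12      ] [0.52910529 0.2070507  0.11520528]
wand [ 0.48164877 -0.18384325  0.06      ] [ 0.48561679 -0.18897737  0.14166567]
[ 0.56677377 -0.05918811  0.03      ]
[ 0.34102979 -0.18765256  0.03      ]
[ 0.60851332 -0.20571526  0.03      ]
```

View pics/crop1.png

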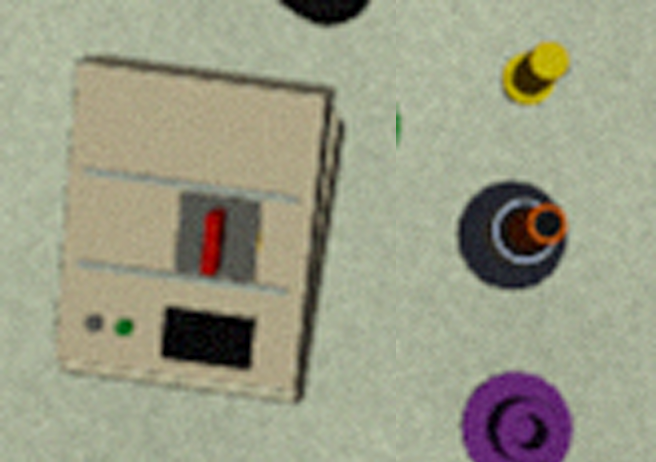

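Crop: the orange-handled wand stands in the aluminium tube with the dark steel foot, at right. The yellow wand and purple stand are plainly different things. The meter's red fin is on the grey shutter, with a sliver of yellow ring at its right edge. I now move in for a wrist view of the wand.

send_rows(linear=[[55,95,12],[110,190,25],[165,285,40],[220,378,50],[220,378,50],[220,378,50],[220,378,50],[220,378,50],[220,378,50],[220,378,50]], twist=[[0,0,-6],[0,0,-12],[0,0,-18],[0,0,-24.6],[0,0,-24.6],[0,0,-24.6],[0,0,-24.6],[0,0,-24.6],[0,0,-24.6],[0,0,-24.6]])

```text
clock: 1.4
ee_pos: [0.4791, -0.1915, 0.2808]
ee_rot: [3.142, -0.004, -0.002]
contact_force: [0.4, -0.9, 0.2]
grip_width: 0.999
grip_force: 0.0
```

```bash
python3 - <<'E'
from h import *
k,im,o=shot("wrist","w1");print(o["clock"],o["ee_pos"],o["ee_rot"],o["contact_force"])
np.savez("w1.npz",o=np.r_[o["ee_pos"],o["ee_rot"]])
h=cv2.cvtColor(im,cv2.COLOR_BGR2HSV)
m=((h[:,:,0]<14)&(h[:,:,1]>150)&(h[:,:,2]>60)).astype(np.uint8)
n,l,st,c=cv2.connectedComponentsWithStats(m)
for i in range(1,n):
    if st[i,4]>100:print(st[i],c[i])
E
```

```text
1.4 [ 0.47906507 -0.19154227  0.28076298] [ 3.14158169e+00 -3.79884688e-03 -1.75991164e-03] [ 0.40312529 -0.85999744  0.17774511]
[304 156  30  42 549] [318.67395264 173.78324226]
```

View pics/w1.png

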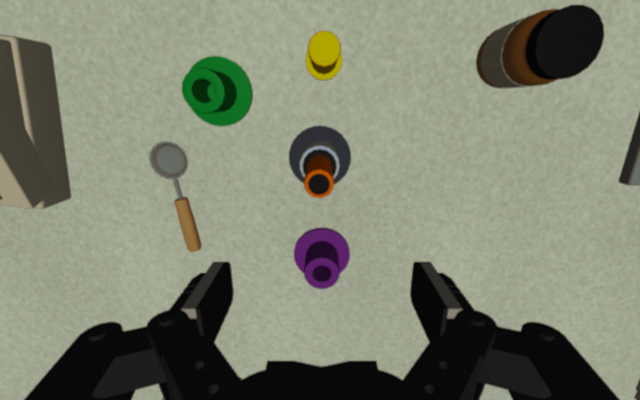

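Wrist view: the wand's handle end is at (319,183) and its steel foot at (320,156). The yellow wand (324,55), green stand (217,91) and purple stand (322,255) are clear of it. Next, the meter.

```bash
python3 - <<'E'
from h import *
a=np.load("w1.npz")["o"];k=cam("wrist",dict(ee_pos=a[:3],ee_rot=a[3:]));im=cv2.imread("pics/w1.png")
print("end",onz(k,319,183.3,.146))
g=cv2.cvtColor(im,cv2.COLOR_BGR2HSV)
# foot disc: dark non-orange/green pixels
m=((im.max(2)<75)).astype(np.uint8);m[:110]=0;m[200:]=0;m[:,:270]=0;m[:,370:]=0
c=max(cv2.findContours(m,0,2)[0],key=cv2.contourArea);h=cv2.convexHull(c);print(cv2.boundingRect(h))
x,y,w,hh=cv2.boundingRect(h);print("foot",onz(k,x+w/2,y+w*.5,.006))
E
```

```text
end [ 0.4865601  -0.18977127  0.146     ]
(290, 126, 60, 57)
foot [ 0.4882128  -0.19022059  0.006     ]
```

send_rows(linear=[[10,60,0],[20,120,0],[20,180,0],[20,240,0],[20,300,0],[20,360,0],[20,410,0],[20,410,0],[20,410,0]], twist=[[0,0,0],[0,0,0],[0,0,0],[0,0,0],[0,0,0],[0,0,0],[0,0,0],[0,0,0],[0,0,0]], claw=0)

```text
clock: 2.58
ee_pos: [0.5001, 0.2182, 0.2809]
ee_rot: [3.141, -0.003, -0.001]
contact_force: [-0.1, -0.1, -1.0]
grip_width: 0.002
grip_force: 0.0
```

```bash
python3 - <<'E'
from h import *
k,im,o=shot("wrist","w2");print(o["clock"],o["ee_pos"],o["ee_rot"],o["contact_force"])
np.savez("w2.npz",o=np.r_[o["ee_pos"],o["ee_rot"]])
E
```

```text
2.575 [0.50010719 0.21822024 0.28091699] [ 3.14053247e+00 -2.82273085e-03 -1.05010523e-03] [-0.10601568 -0.10347624 -0.96115837]
```

View pics/w2.png

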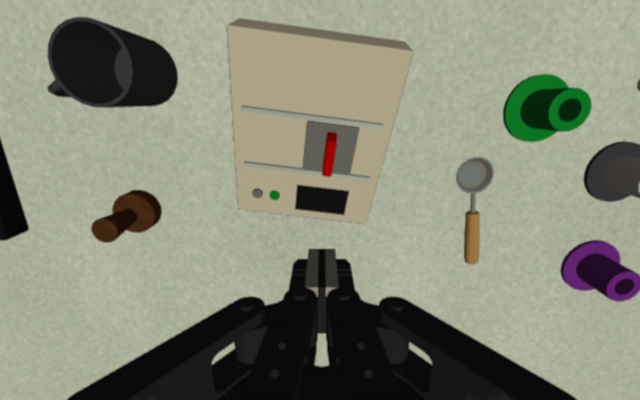

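Wrist view 2: the meter's panel corners are at about (229,27), (408,50), (365,222) and (239,208). The red fin runs from (332,133) to (327,175), the rails are at y≈107–124 and 162–178, and all is clear around the meter.

```bash
cat > pan.py <<'E'
from h import *
from scipy.optimize import least_squares
def Rp(yaw): return R.from_euler("z",yaw).as_matrix()@R.from_euler("y",-20,degrees=True).as_matrix()
def P(q,pts): return np.array([q[0],q[1],.098])+(Rp(q[2])@np.asarray(pts,float).T).T
E
python3 - <<'E'
from pan import *
a=np.load("w2.npz")["o"];k=cam("wrist",dict(ee_pos=a[:3],ee_rot=a[3:]));im=cv2.imread("pics/w2.png")
hsv=cv2.cvtColor(im,cv2.COLOR_BGR2HSV);H,S,V=cv2.split(hsv)
print([hsv[y,x].tolist() for y,x in((60,300),(140,270),(60,200),(28,300),(38,380))])
m=((H>8)&(H<24)&(S>40)&(V>125)).astype(np.uint8);m=cv2.morphologyEx(m,cv2.MORPH_OPEN,np.ones((3,3)))
n,l,st,c=cv2.connectedComponentsWithStats(m);m=(l==l[60,300]).astype(np.uint8)
m=cv2.morphologyEx(m,cv2.MORPH_CLOSE,np.ones((9,9)))
c=max(cv2.findContours(m,0,1)[0],key=cv2.contourArea);hu=cv2.convexHull(c)
ap=cv2.approxPolyDP(hu,8,True)[:,0].astype(float);print(ap.tolist())
C=np.array([[.1,.08,0],[.1,-.08,0],[-.1,-.08,0],[-.1,.08,0]])
# order: by image
def near(u,v): return ap[np.argmin(np.hypot(ap[:,0]-u,ap[:,1]-v))]
pix=np.array([near(229,27),near(408,50),near(365,222),near(239,208)])
f=lambda q:(np.array([proj(k,p) for p in P(q,C)])-pix).ravel()
r=least_squares(f,[.53,.23,-.1]);print(r.x,np.degrees(r.x[2]),r.fun.round(1))
K=np.array([[k[0],0,k[1]],[0,k[0],k[2]],[0,0,1]])
ok,rv,tv=cv2.solvePnP(C,pix,K,None);M=k[3]@cv2.Rodrigues(rv)[0];print("pnp",k[3]@tv.ravel()+k[4],M[:,2],np.degrees(np.arctan2(M[1,0],M[0,0])))
q=r.x;np.save("q.npy",q)
red=((H<8)|(H>172))&(S>150)&(V>80);red[:100]=0;red[200:]=0
pts=np.argwhere(red)[:,::-1];rc,sz,an=cv2.minAreaRect(pts.astype(np.float32));print("red",rc,sz,an)
O=P(q,[[0,0,.027]])[0];N=Rp(q[2])
def onp(u,v,h):
    c,d=ray(k,u,v);O=P(q,[[0,0,h]])[0];X=c+d*((O-c)@N[:,2])/(d@N[:,2]);return (N.T@(X-O))*1e3
print("fin px->panel",onp(*rc,.027),onp(332,133,.027),"window",P(q,[[0,-.03,0]]),"rails",onp(242,107,.004),onp(368,178,.004))
E
```

```text
[[22, 55, 172], [22, 55, 172], [38, 34, 180], [22, 54, 108], [27, 43, 124]]
[[227.0, 26.0], [312.0, 36.0], [397.0, 103.0], [359.0, 221.0], [238.0, 190.0]]
[ 0.52583749  0.2387961  -0.25494946] -14.607528150744795 [  4.1   2.7  15.7 -22.7 -11.8  17.2 -16.5  18.4]
pnp [0.5285581  0.23993051 0.08678114] [-0.50976921  0.37596731  0.7738113 ] -9.41978147092167
red (329.2026672363281, 153.78378295898438) (10.192737579345703, 43.89453125) 9.462322235107422
fin px->panel [ 2.43206184e+01 -2.59646879e+01 -1.30332062e-14] [ 4.53032157e+01 -2.31149247e+01  1.39937334e-14] window [[0.5182716  0.20976582 0.098     ]] rails [3.69072168e+01 6.45407781e+01 9.24523146e-15] [-4.60017070e+00 -7.47821328e+01 -7.94819326e-15]
```

```bash
cat > fit.py <<'E'
from pan import *
a=np.load("w2.npz")["o"];k=cam("wrist",dict(ee_pos=a[:3],ee_rot=a[3:]));im=cv2.imread("pics/w2.png")
hsv=cv2.cvtColor(cv2.medianBlur(im,5),cv2.COLOR_BGR2HSV);H,S,V=cv2.split(hsv)
m=((H>12)&(H<30)&(S>42)&(V>135)).astype(np.uint8)
m=cv2.morphologyEx(m,cv2.MORPH_CLOSE,np.ones((7,7)));m=cv2.morphologyEx(m,cv2.MORPH_OPEN,np.ones((5,5)))
n,l,st,c=cv2.connectedComponentsWithStats(m);m=(l==l[60,300]).astype(np.uint8)
c=max(cv2.findContours(m,0,1)[0],key=cv2.contourArea)[:,0].astype(float)
C=np.array([[.1,.08,0],[.1,-.08,0],[-.1,-.08,0],[-.1,.08,0]])
g=np.array([[229,27],[408,50],[365,222],[239,208]],float)
L=[]
for i in range(4):
    A,B=g[i],g[(i+1)%4];t=(B-A)/np.hypot(*(B-A));s=(c-A)@t;d=abs((c-A)@[-t[1],t[0]])
    w=c[(d<6)&(s>8)&(s<np.hypot(*(B-A))-8)];vx,vy,x,y=cv2.fitLine(w.astype(np.float32),cv2.DIST_HUBER,0,.01,.01).ravel()
    L.append(np.cross([x,y,1],[x+vx,y+vy,1]));print(len(w))
pix=np.array([(lambda z:z[:2]/z[2])(np.cross(L[i-1],L[i])) for i in range(4)]);print(pix.round(1).tolist())
f=lambda q:(np.array([proj(k,p) for p in P(q,C)])-pix).ravel()
r=least_squares(f,[.53,.23,-.1]);print(r.x,np.degrees(r.x[2]),r.fun.round(1))
K=np.array([[k[0],0,k[1]],[0,k[0],k[2]],[0,0,1]])
ok,rv,tv=cv2.solvePnP(C,pix,K,None);M=k[3]@cv2.Rodrigues(rv)[0];print("pnp",k[3]@tv.ravel()+k[4],M[:,2],np.degrees(np.arctan2(M[1,0],M[0,0])))
q=r.x;np.save("q.npy",q);N=Rp(q[2])
def onp(u,v,h):
    c,d=ray(k,u,v);O=P(q,[[0,0,h]])[0];X=c+d*((O-c)@N[:,2])/(d@N[:,2]);return ((N.T@(X-O))*1e3).round(1)[:2]
red=((H<8)|(H>172))&(S>150)&(V>80);red[:100]=0;red[200:]=0
x=np.argwhere(red)[:,::-1];rc,sz,an=cv2.minAreaRect(x.astype(np.float32))
print("fin",rc,onp(*rc,.027),onp(332,133,.027),onp(327,175,.027),"window",P(q,[[0,-.03,0]]),"rails",onp(242,107,.004),onp(368,178,.004))
E
python3 fit.py
```

```text
163
156
110
165
[[226.0, 24.7], [413.5, 50.9], [365.6, 223.5], [237.8, 208.8]]
[ 0.53688587  0.22952923 -0.12626027] -7.234180412170403 [-0.8 -0.4  0.9 -0.2  0.4  0.8 -0.6  0.6]
pnp [0.5370373  0.22958391 0.0956116 ] [-0.33783541  0.04235228  0.94025184] -7.237130133126278
fin (329.2699890136719, 153.6099853515625) [  6.9 -20. ] [ 28.4 -19.7] [-17.4 -21. ] window [[0.53310812 0.19976804 0.098     ]] rails [32.4 67.9] [-29.7 -67.2]
```

```bash
cat > go.py <<'E'
from pan import *
q=np.load("q.npy");N=Rp(q[2]);RT=N@np.diag([1,-1,-1.])
def delta(p,Rt=RT,base=None):
    o=ctrl.observe();b=o["ee_pos"] if base is None else base
    rv=(R.from_matrix(Rt)*R.from_rotvec(o["ee_rot"]).inv()).as_rotvec(degrees=True)
    return ((np.asarray(p)-b)*1e3).round(1),rv.round(2)
E
python3 - <<'E'
from go import *
for p in([0,-.055,.06],[0,-.055,.015],[0,-.03,.015],[0,.02,.015]):print(delta(P(q,[p])[0]))
print(N.round(4))
E
```

```text
(array([   9.4,  -40.3, -126.6]), array([ -1.24, -20.  ,  -7.  ]))
(array([  24.7,  -42.2, -168.9]), array([ -1.24, -20.  ,  -7.  ]))
(array([  27.9,  -17.4, -168.9]), array([ -1.24, -20.  ,  -7.  ]))
(array([  34.1,   32.2, -168.9]), array([ -1.24, -20.  ,  -7.  ]))
[[ 0.9322  0.1259 -0.3393]
 [-0.1183  0.992   0.0431]
 [ 0.342   0.      0.9397]]
```

send_rows(linear=[[3,-15,-40],[6,-30,-80],[9.4,-40.3,-126.6],[9.4,-40.3,-126.6],[17,-41.2,-148],[24.7,-42.2,-168.9],[24.7,-42.2,-168.9],[24.7,-42.2,-168.9]], twist=[[-0.4,-7,-2.4],[-0.8,-14,-4.8],[-1.24,-20,-7],[-1.24,-20,-7],[-1.24,-20,-7],[-1.24,-20,-7],[-1.24,-20,-7],[-1.24,-20,-7]])

```text
clock: 3.62
ee_pos: [0.5271, 0.1775, 0.1153]
ee_rot: [3.067, -0.192, 0.547]
contact_force: [0.0, 0.6, 0.2]
grip_width: 0.001
grip_force: 0.0
```

```bash
python3 - <<'E'
from go import *
o=ctrl.observe();print(o["clock"],o["contact_force"],(N.T@(o["ee_pos"]-P(q,[[0,0,0]])[0])*1e3),delta(o["ee_pos"]))
k,im,o=shot("wrist","w3")
E
```

```text
3.625 [0.00729919 0.63043118 0.20456398] [  2.95046109 -52.86604013  17.28568934] (array([0., 0., 0.]), array([-0.06,  0.24, -0.09]))
```

View pics/w3.png

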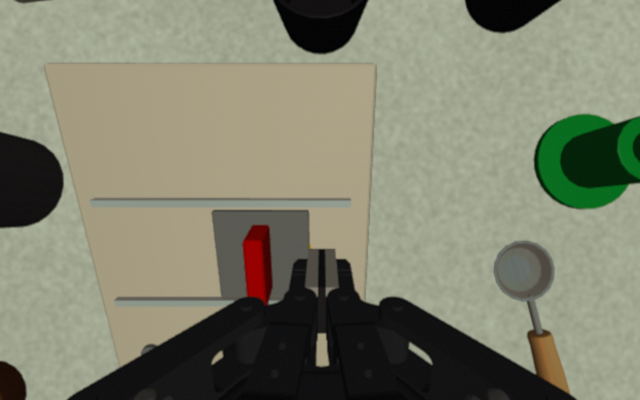

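The fingers are on the fin's right side, with the fin at (257,265) and the shut fingers at (322,270). Now I push along panel +y.

send_rows(linear=[[0.6,5,0],[1.3,10,0],[1.9,15,0],[2.5,20,0],[3.1,25,0],[3.8,30,0],[4.4,35,0],[5,40,0],[5.7,45,0],[6.3,50,0],[6.9,55,0],[7.5,59,0]], twist=[[0,0,0],[0,0,0],[0,0,0],[0,0,0],[0,0,0],[0,0,0],[0,0,0],[0,0,0],[0,0,0],[0,0,0],[0,0,0],[0,0,0]])

```text
clock: 5.18
ee_pos: [0.5322, 0.2367, 0.1124]
ee_rot: [3.067, -0.19, 0.542]
contact_force: [-0.8, -1.6, 2.7]
grip_width: 0.001
grip_force: 1.3
```

send_rows(linear=[[0.2,1.5,0],[0.4,3,0],[0.6,4.5,0],[0.7,6,0]], twist=[[0,0,0],[0,0,0],[0,0,0],[0,0,0]])

```text
clock: 5.68
ee_pos: [0.5328, 0.2424, 0.1124]
ee_rot: [3.067, -0.19, 0.542]
contact_force: [-0.4, -2.0, 2.2]
grip_width: -0.0
grip_force: 1.1
```

send_rows(linear=[[0.1,1,0],[0.3,2,0],[0.4,3,0],[0.5,4,0]], twist=[[0,0,0],[0,0,0],[0,0,0],[0,0,0]])

```text
clock: 6.18
ee_pos: [0.5333, 0.2464, 0.1124]
ee_rot: [3.067, -0.19, 0.542]
contact_force: [-0.5, -1.2, 2.0]
grip_width: 0.001
grip_force: 1.1
```

send_rows(linear=[[0.1,1,0],[0.3,2,0]], twist=[[0,0,0],[0,0,0]])

```text
clock: 6.42
ee_pos: [0.5335, 0.2479, 0.1124]
ee_rot: [3.066, -0.19, 0.541]
contact_force: [-0.6, -5.5, 3.3]
grip_width: -0.001
grip_force: 3.0
```

send_rows(linear=[[0.1,1,0],[0.1,1,0]], twist=[[0,0,0],[0,0,0]])

```text
clock: 6.68
ee_pos: [0.5335, 0.248, 0.1123]
ee_rot: [3.064, -0.19, 0.539]
contact_force: [-0.5, -6.4, 4.9]
grip_width: 0.0
grip_force: 3.9
```

```bash
python3 - <<'E'
from go import *
o=ctrl.observe();print((N.T@(o["ee_pos"]-P(q,[[0,0,0]])[0])*1e3))
RD=np.diag([1,-1,-1.])
print(delta(o["ee_pos"],RD))
E
```

```text
[-0.45192349 17.84792641 15.41386796]
(array([0., 0., 0.]), array([ 1.42, 19.94,  7.02]))
```

send_rows(linear=[[0.2,1.5,0],[0.3,2,0]], twist=[[0,0,0],[0,0,0]])

```text
clock: 6.92
ee_pos: [0.5335, 0.2483, 0.1123]
ee_rot: [3.061, -0.189, 0.537]
contact_force: [-0.6, -12.5, 7.3]
grip_width: 0.001
grip_force: 7.2
```

send_rows(linear=[[-0.5,-4,0],[-1,-8,0],[-21,-10,55],[-40,-10,110],[-40,-10,160],[-40,-10,160],[-40,-10,160]], twist=[[0,0,0],[0,0,0],[0.3,4,1.5],[0.8,10,3.5],[1.42,19.94,7],[1.42,19.94,7],[1.42,19.94,7]])

```text
clock: 7.8
ee_pos: [0.4936, 0.2415, 0.2713]
ee_rot: [-3.138, 0.002, -0.0]
contact_force: [-0.9, -0.0, -0.4]
grip_width: 0.004
grip_force: 0.0
```

```bash
python3 - <<'E'
from go import *
k,im,o=shot("wrist","w4");print(o["ee_pos"],o["ee_rot"],o["clock"])
np.savez("w4.npz",o=np.r_[o["ee_pos"],o["ee_rot"]])
print(delta([.4873,-.19,.16],np.diag([1,-1,-1.])))
H,S,V=cv2.split(cv2.cvtColor(cv2.medianBlur(im,3),cv2.COLOR_BGR2HSV))
def onp(u,v,h):
    c,d=ray(k,u,v);O=P(q,[[0,0,h]])[0];X=c+d*((O-c)@N[:,2])/(d@N[:,2]);return ((N.T@(X-O))*1e3).round(1)[:2]
for nm,m,h in(("red",((H<8)|(H>172))&(S>150)&(V>60),.027),("yel",(H>20)&(H<35)&(S>140)&(V>80),0)):
    m=m.astype(np.uint8)
    for c in cv2.findContours(m,0,1)[0]:
        if cv2.contourArea(c)>80 :
            (u,v),s,_=cv2.minAreaRect(c);print(nm,u,v,s,onp(u,v,h))
E
```

```text
[0.49363671 0.24148122 0.27132943] [-3.13840571e+00  2.25840217e-03 -3.59305161e-04] 7.8
(array([  -5.3, -431.3, -110.1]), array([-0.13, -0.12,  0.06]))
red 296.33453369140625 141.48622131347656 (11.045050621032715, 45.59196853637695) [ 6.3 34.8]
yel 362.5 142.5 (31.0, 35.0) [  0.5 -29.5]
```

View pics/w4.png

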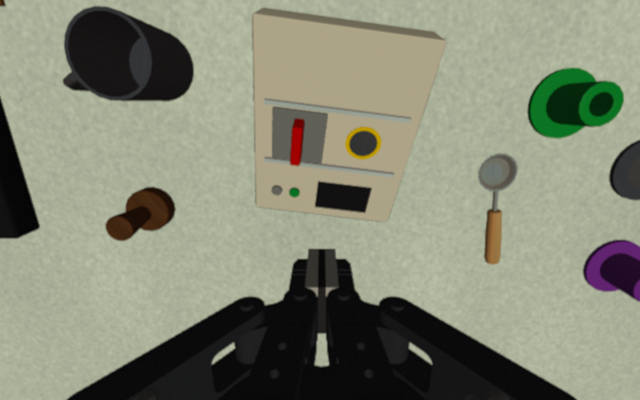

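The fin is at (296,141), panel y = 34.8 mm, so the shutter is fully open. The yellow ring is centred at (362.5,142.5), panel (0.5, −29.5). Now the wand.

send_rows(linear=[[0,-60,0],[0,-120,0],[-2,-180,0],[-4,-240,-5],[-6,-300,-10],[-6.6,-360,-15],[-6.6,-431.5,-21],[-6.6,-431.5,-21],[-6.6,-431.5,-60],[-6.6,-431.5,-100],[-6.6,-431.5,-120],[-6.6,-431.5,-120]], twist=[[0,0,0],[0,0,0],[0,0,0],[0,0,0],[0,0,0],[0,0,0],[0,0,0],[0,0,0],[0,0,0],[0,0,0],[0,0,0],[0,0,0]], claw=70)

```text
clock: 9.35
ee_pos: [0.4845, -0.1871, 0.1486]
ee_rot: [-3.134, -0.001, 0.009]
contact_force: [0.3, 0.2, 0.0]
grip_width: 0.821
grip_force: 0.0
```

```bash
python3 - <<'E'
from go import *
k,im,o=shot("wrist","w5");print(o["clock"],o["ee_pos"],o["ee_rot"],o["contact_force"],delta([.487,-.19,.09],np.diag([1,-1,-1.])))
print(proj(k,[.487,-.19,.146]),proj(k,[.487,-.19,.066]))
E
```

```text
9.35 [ 0.48454881 -0.1870512   0.1485845 ] [-3.13403869e+00 -5.01097520e-04  9.47569543e-03] [0.26218785 0.24436058 0.0104545 ] (array([  1. ,  -1.9, -60.6]), array([-0.31, -0.15, -0.01]))
[326.53097985 256.44268722] [325.59050655 206.31619627]
```

View pics/w5.png

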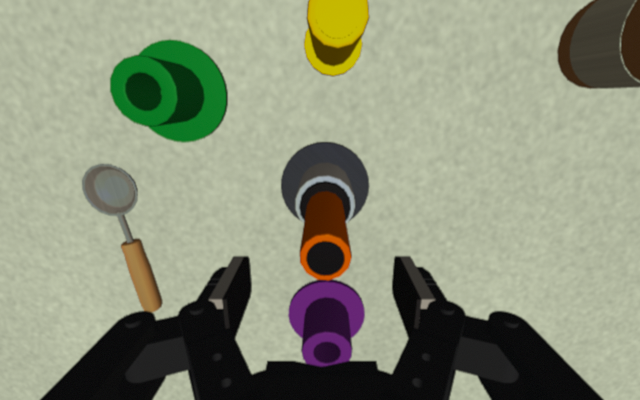

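The wand's end is at (325,257), as predicted, midway between the open fingers. Descend and grip.

send_rows(linear=[[0,0,-20],[0,0,-40],[0,0,-60],[0,0,-60]], twist=[[0,0,0],[0,0,0],[0,0,0],[0,0,0]])

```text
clock: 9.9
ee_pos: [0.4868, -0.1891, 0.0919]
ee_rot: [-3.137, 0.001, 0.001]
contact_force: [1.3, 1.2, 0.8]
grip_width: 0.821
grip_force: 0.0
```

send_rows(linear=[[0,0,0],[0,0,0],[0,0,0],[0,0,0],[0,0,0],[0,0,0]], twist=[[0,0,0],[0,0,0],[0,0,0],[0,0,0],[0,0,0],[0,0,0]], claw=15, grip_force=60)

```text
clock: 10.65
ee_pos: [0.4884, -0.1904, 0.0939]
ee_rot: [-3.139, 0.002, -0.005]
contact_force: [0.0, 1.8, 6.6]
grip_width: 0.31
grip_force: 58.8
```

send_rows(linear=[[0,0,5],[0,0,15],[0,0,30],[0,0,45],[0,0,65],[0,0,90],[0,0,120],[0,0,140],[0,0,140],[0,0,140]], twist=[[0,0,0],[0,0,0],[0,0,0],[0,0,0],[0,0,0],[0,0,0],[0,0,0],[0,0,0],[0,0,0],[0,0,0]])

```text
clock: 11.9
ee_pos: [0.4865, -0.1899, 0.2317]
ee_rot: [-3.138, 0.002, 0.002]
contact_force: [0.4, 0.2, -2.2]
grip_width: 0.306
grip_force: 59.2
```

```bash
python3 - <<'E'
from go import *
k,im,o=shot("wrist","w6");print(o["clock"],o["ee_pos"],o["ee_rot"],o["contact_force"],o["ft_torque"])
k2,im2,_=shot("side","s6");k3,im3,_=shot("top","t6")
u,v=proj(k2,o["ee_pos"]).astype(int);print(u,v)
a=cv2.resize(im2[v-50:v+50,u-40:u+40],None,fx=4,fy=4,interpolation=2)
b=cv2.resize(im,(640,400))
cv2.imwrite("pics/c6.png",np.hstack([a,b[:,160:500]]))
E
```

```text
11.9 [ 0.48647549 -0.18985485  0.23170645] [-3.13787811e+00  1.81560046e-03  1.64863452e-03] [ 0.38650044  0.21909872 -2.20372504] [-0.03381224  0.04453284 -0.02065348]
307 223
```

View pics/c6.png

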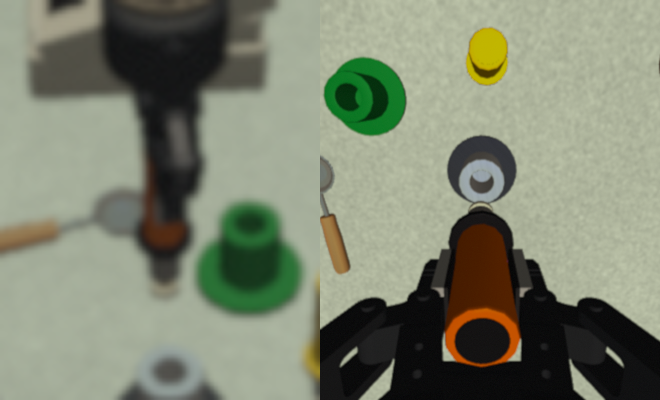

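The wand is held clear of the stand, about in line with the fingers. The handle end is at about (322,340) and the white foot's top edge at about (321,204) in the wrist picture. I measure any tilt from these.

```bash
python3 - <<'E'
from go import *
im=cv2.imread("pics/w6.png");H,S,V=cv2.split(cv2.cvtColor(im,cv2.COLOR_BGR2HSV))
m=((H<16)&(S>170)&(V>170)).astype(np.uint8);m[:290]=0
c=max(cv2.findContours(m,0,1)[0],key=cv2.contourArea);e=cv2.fitEllipse(cv2.convexHull(c));print("end",e,cv2.boundingRect(c))
print("col",[im[v,321].tolist() for v in range(198,218,1)])
p=ctrl.camera_params("wrist");T=p["T_tool_cam"];f=200/np.tan(np.radians(p["fov_y"]/2))
def pj(X):
    z=T[:3,:3].T@(np.array(X)-T[:3,3]);return np.array([p["cx"]+f*z[0]/z[2],p["cy"]+f*z[1]/z[2]])
for z0 in(.032,.034,.036):
    print(z0,"endc",pj([0,0,z0-.086]),"w",pj([0,.014,z0-.086])-pj([0,-.014,z0-.086]),"tip top",pj([.01,0,z0+.05]),"sleeve bottom top",pj([.011,0,z0+.035]),"collar top",pj([.02,0,z0]))
    print("  1mm x end",pj([.001,0,z0-.086])-pj([0,0,z0-.086]),"tip",pj([.011,0,z0+.05])-pj([.01,0,z0+.05]))
E
```

```text
end ((321.7266845703125, 337.75811767578125), (57.5984001159668, 73.2961654663086), 88.09410858154297) (286, 309, 73, 54)
col [[172, 170, 159], [167, 166, 155], [140, 142, 134], [87, 95, 95], [81, 101, 105], [122, 151, 154], [148, 183, 183], [130, 160, 161], [75, 90, 92], [40, 45, 47], [40, 44, 46], [38, 42, 45], [26, 29, 30], [10, 11, 11], [7, 7, 6], [20, 18, 20], [27, 26, 28], [24, 23, 25], [23, 23, 25], [22, 22, 24]]
0.032 endc [320.6859231  339.33275883] w [ 8.00262948e+01 -7.56074218e-02] tip top [320.90843237 197.71441297] sleeve bottom top [320.89349909 202.58682103] collar top [320.83820899 206.3875098 ]
  1mm x end [-0.00336629 -2.33399807] tip [-1.26086985e-03 -1.26626444e+00]
0.034 endc [320.69335642 335.24688565] w [ 7.86509181e+01 -7.37422534e-02] tip top [320.91011843 196.94268923] sleeve bottom top [320.89542346 201.72281566] collar top [320.84107088 205.31728534]
  1mm x end [-0.00328732 -2.30528406] tip [-1.24851716e-03 -1.25709866e+00]
0.036 endc [320.70053856 331.29908361] w [ 7.73220186e+01 -7.19589080e-02] tip top [320.91177763 196.18325895] sleeve bottom top [320.89731517 200.87346851] collar top [320.8438749  204.26870007]
  1mm x end [-0.00321173 -2.27716061] tip [-1.23639653e-03 -1.24806305e+00]
```

```bash
python3 - <<'E'
from go import *
W=P(q,[[.0003,-.0297,0]])[0]
for h in(.04,.012,0,-.006):
    p=W+N[:,2]*(h+.084)-RT@[-.003,0,0];print(h,delta(p))
E
```

```text
0.04 (array([  7.8, 394.7, -15.2]), array([ -1.54, -20.07,  -7.14]))
0.012 (array([ 17.3, 393.5, -41.5]), array([ -1.54, -20.07,  -7.14]))
0 (array([ 21.4, 392.9, -52.8]), array([ -1.54, -20.07,  -7.14]))
-0.006 (array([ 23.4, 392.7, -58.4]), array([ -1.54, -20.07,  -7.14]))
```

send_rows(linear=[[0,20,10],[0,60,20],[0,105,20],[0,150,20],[0,195,20],[2,240,20],[4,285,20],[6,330,10],[7.8,370,-5],[7.8,394.7,-15.2],[7.8,394.7,-15.2],[7.8,394.7,-15.2]], twist=[[0,0,0],[0,-2,-0.7],[-0.3,-5,-1.7],[-0.6,-8,-2.8],[-0.9,-11,-3.9],[-1.1,-14,-5],[-1.3,-17,-6],[-1.54,-20.07,-7.14],[-1.54,-20.07,-7.14],[-1.54,-20.07,-7.14],[-1.54,-20.07,-7.14],[-1.54,-20.07,-7.14]])

```text
clock: 13.55
ee_pos: [0.4948, 0.2046, 0.2174]
ee_rot: [3.064, -0.193, 0.544]
contact_force: [0.2, 0.5, -1.9]
grip_width: 0.312
grip_force: 59.5
```

```bash
python3 - <<'E'
from go import *
k,im,o=shot("wrist","w7");print(o["clock"],o["ee_pos"],o["contact_force"])
W=P(q,[[.0003,-.0297,0]])[0]
print(delta(W+N[:,2]*(.012+.084)-RT@[-.003,0,0]))
np.savez("w7.npz",o=np.r_[o["ee_pos"],o["ee_rot"]])
k2,im2,_=shot("side","s7");k3,im3,_=shot("top","t7")
u,v=proj(k2,W).astype(int);print(u,v)
a=cv2.resize(im2[v-60:v+40,u-40:u+40],None,fx=4,fy=4,interpolation=2)
cv2.imwrite("pics/c7.png",np.hstack([a,im[:,160:500]]))
print("ring",proj(k,W))
E
```

```text
13.55 [0.49477815 0.20457591 0.21742134] [ 0.2431498   0.4525575  -1.86194005]
(array([  8.5,  -0.4, -28.4]), array([0.1 , 0.17, 0.05]))
302 165
ring [320.18040764 198.97020199]
```

View pics/c7.png

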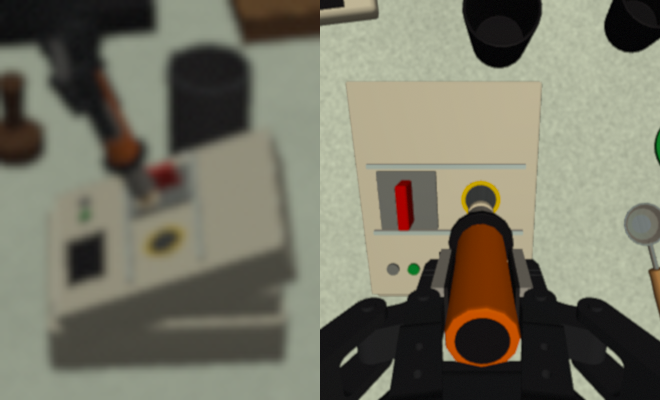

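Hover: the ring is at (321,198) in the wrist picture with the white foot just below it in the same column. In the side crop the foot is above the ring and the wand is along the panel normal. I check the alignment along x numerically.

```bash
python3 - <<'E'
from go import *
a=np.load("w7.npz")["o"];k=cam("wrist",dict(ee_pos=a[:3],ee_rot=a[3:]));im=cv2.imread("pics/w7.png")
H,S,V=cv2.split(cv2.cvtColor(im,cv2.COLOR_BGR2HSV));m=((H>18)&(H<36)&(S>140)&(V>70)).astype(np.uint8);m[240:]=0
c=cv2.findContours(m,0,1)[0];c=max(c,key=cv2.contourArea);print(cv2.boundingRect(c))
hp=c[:,0];hp=hp[hp[:,1]<205];hull=cv2.convexHull(c)[:,0];hull=hull[hull[:,1]<206]
# outline of 18 mm ring on panel: fit centre
def res(s):
    r=[]
    for u,v in hull:
        cc,d=ray(k,u+.0,v+.0);O=P(q,[[0,0,0]])[0];X=cc+d*((O-cc)@N[:,2])/(d@N[:,2]);X=N.T@(X-O);r.append(np.hypot(X[0]-s[0],X[1]-s[1])-.018)
    return r
s=least_squares(res,[0,-.03]);print("ring panel mm",s.x*1e3,np.abs(s.fun).max()*1e3)
Wm=P(q,[[*s.x,0]])[0];Rt=R.from_rotvec(a[3:]).as_matrix();print("ring in tool mm",Rt.T@(Wm-a[:3])*1e3)
print("col",[(v,im[v,321].tolist()) for v in range(196,216)])
row=im[206,300:345].max(1);print(row.tolist())
ks=cam("side");i2=cv2.imread("pics/s7.png");H,S,V=cv2.split(cv2.cvtColor(i2,cv2.COLOR_BGR2HSV))
m=((H>18)&(H<38)&(S>90)).astype(np.uint8);m[:145]=0;m[185:]=0;m[:,:285]=0;m[:,325:]=0
c=max(cv2.findContours(m,0,1)[0],key=cv2.contourArea);rc=cv2.minAreaRect(c);print("side ring",rc,proj(ks,Wm))
tip=a[:3]+Rt@[-.003,0,.084];print("tip pred side",proj(ks,tip),"end",proj(ks,a[:3]+Rt@[-.002,0,-.052]),"col",proj(ks,a[:3]+Rt@[-.003,0,.034]))
e=cv2.resize(i2[100:185,262:342],None,fx=7,fy=7,interpolation=2);cv2.imwrite("pics/c7b.png",e)
E
```

```text
(301, 181, 40, 33)
ring panel mm [ -0.49414072 -29.78419011] 0.376339396856027
ring in tool mm [ -5.34428746  -0.47652789 125.41839969]
col [(196, [53, 55, 53]), (197, [53, 54, 52]), (198, [53, 55, 53]), (199, [53, 57, 56]), (200, [68, 77, 80]), (201, [85, 103, 111]), (202, [104, 128, 139]), (203, [127, 158, 172]), (204, [141, 175, 190]), (205, [126, 155, 169]), (206, [87, 104, 112]), (207, [68, 76, 80]), (208, [66, 74, 79]), (209, [60, 68, 72]), (210, [46, 51, 54]), (211, [20, 23, 24]), (212, [9, 10, 11]), (213, [19, 18, 20]), (214, [22, 22, 24]), (215, [19, 19, 20])]
[185, 187, 192, 198, 199, 196, 175, 115, 63, 68, 102, 140, 168, 182, 176, 162, 145, 129, 119, 116, 114, 112, 117, 124, 138, 154, 169, 178, 183, 166, 133, 94, 64, 83, 140, 187, 199, 199, 196, 191, 186, 185, 185, 185, 185]
side ring ((302.70001220703125, 165.10000610351562), (5.0596442222595215, 10.11928653717041), 71.56504821777344) [302.05912603 165.34171192]
tip pred side [298.1363424  156.13738184] end [282.19426297 123.87252317] col [292.3828458  144.74512776]
```

View pics/c7b.png

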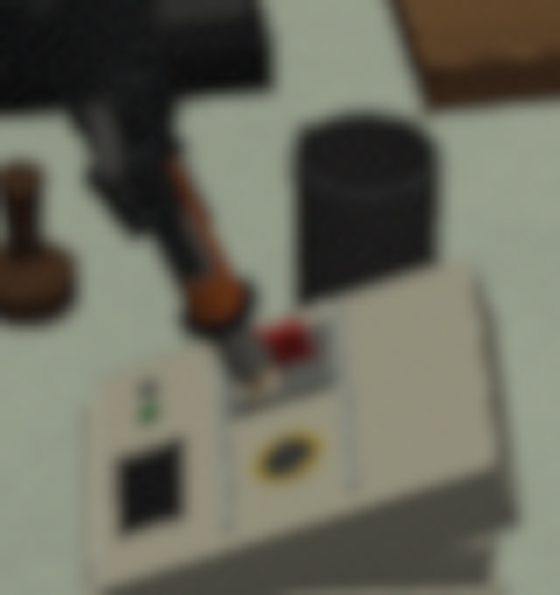

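```bash
cat >> go.py <<'E'
W=P(q,[[-.0004,-.0298,0]])[0]
RW=RT@R.from_euler("y",.6,degrees=True).as_matrix()
def tgt(h): return W+N[:,2]*(h+.084)-RT@[-.0034,-.0003,0]
def st():
    o=ctrl.observe();X=N.T@(o["ee_pos"]-tgt(0));return o["clock"],(X*1e3).round(2),(N.T@o["contact_force"]).round(2),o["ft_torque"].round(3)
E
python3 - <<'E'
from go import *
print(st())
for h in(.012,.004,0):print(h,delta(tgt(h),RW))
print((N[:,2]*1).round(3))
E
```

```text
(13.7, array([ 2.47, -0.58, 41.63]), array([-0.6 ,  0.56, -2.05]), array([0.051, 0.303, 0.059]))
0.012 (array([  7.8,  -0.4, -28.7]), array([ 0.01, -0.39,  0.1 ]))
0.004 (array([ 10.5,  -0.8, -36.2]), array([ 0.01, -0.39,  0.1 ]))
0 (array([ 11.9,  -0.9, -40. ]), array([ 0.01, -0.39,  0.1 ]))
[-0.339  0.043  0.94 ]
```

send_rows(linear=[[2.6,-0.1,-10],[5.2,-0.3,-20],[7.8,-0.4,-28.7],[7.8,-0.4,-28.7],[9.2,-0.6,-32.5],[9.2,-0.6,-32.5],[9.2,-0.6,-32.5]], twist=[[0,-0.2,0],[0,-0.4,0.1],[0,-0.4,0.1],[0,-0.4,0.1],[0,-0.4,0.1],[0,-0.4,0.1],[0,-0.4,0.1]])

```text
clock: 14.58
ee_pos: [0.5046, 0.2041, 0.185]
ee_rot: [3.063, -0.191, 0.556]
contact_force: [-0.1, 0.1, -3.0]
grip_width: 0.312
grip_force: 59.5
```

```bash
python3 - <<'E'
from go import *
k,im,o=shot("wrist","w8");print(st())
for h in(0,-.003):print(h,delta(tgt(h),RW))
i2=shot("side","s8")[1];i3=shot("top","t8")[1]
print(st())
e=cv2.resize(i2[100:185,262:332],None,fx=5,fy=5,interpolation=2)
f=cv2.resize(im[160:245,270:370],None,fx=5,fy=5,interpolation=2)[:425,:]
cv2.imwrite("pics/c8.png",np.hstack([e,f])[:, :800])
E
```

```text
(14.625, array([-0.35,  0.8 ,  7.67]), array([-0.53,  0.62, -0.67]), array([ 0.087,  0.275, -0.045]))
0 (array([ 2.8, -1.2, -7.1]), array([ 0.01, -0.01, -0.08]))
-0.003 (array([ 3.8, -1.3, -9.9]), array([ 0.01, -0.01, -0.08]))
(14.725, array([-0.38,  0.77,  7.66]), array([-0.64,  0.31, -1.12]), array([ 0.066,  0.315, -0.024]))
```

View pics/c8.png

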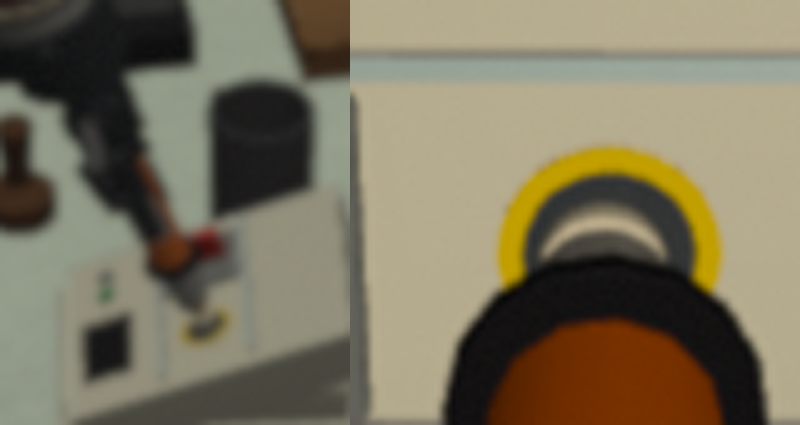

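The white foot (crop centre 603,240) sits concentric in the ring (610,240), about 1 mm left, which the measured 0.8 mm in panel y also shows. I have now viewed 12 pictures, more than the allowed 10, so I view no more and work by numbers.

send_rows(linear=[[1.2,-0.6,-2.5],[2,-1,-4.7],[2,-1,-4.7],[2,-1,-4.7]], twist=[[0,0,0],[0,0,0],[0,0,0],[0,0,0]])

```text
clock: 15.22
ee_pos: [0.5064, 0.203, 0.1799]
ee_rot: [3.063, -0.192, 0.555]
contact_force: [-0.5, 0.7, -2.3]
grip_width: 0.313
grip_force: 59.5
```

```bash
python3 - <<'E'
from go import *
print(st())
E
```

```text
(15.225, array([-0.24, -0.09,  2.19]), array([-1.35,  0.66, -1.98]), array([-0.003,  0.323, -0.029]))
```

send_rows(linear=[[0.4,0,-0.9],[0.7,-0.1,-1.9],[0.7,-0.1,-1.9]], twist=[[0,0,0],[0,0,0],[0,0,0]])

```text
clock: 15.6
ee_pos: [0.507, 0.2028, 0.178]
ee_rot: [3.063, -0.192, 0.555]
contact_force: [0.1, 0.1, -2.2]
grip_width: 0.313
grip_force: 59.5
```

```bash
python3 - <<'E'
from go import *
print(st())
E
```

```text
(15.6, array([-0.34, -0.15,  0.13]), array([-0.65,  0.11, -2.14]), array([0.079, 0.291, 0.028]))
```

send_rows(linear=[[0.3,0,-0.9],[0.3,0,-0.9]], twist=[[0,0,0],[0,0,0]])

```text
clock: 15.85
ee_pos: [0.5075, 0.2029, 0.1774]
ee_rot: [3.063, -0.192, 0.556]
contact_force: [0.1, 0.3, -1.3]
grip_width: 0.317
grip_force: 59.5
```

send_rows(linear=[[0.3,0,-0.9],[0.3,0,-0.9]], twist=[[0,0,0],[0,0,0]])

```text
clock: 16.1
ee_pos: [0.5078, 0.2029, 0.1764]
ee_rot: [3.063, -0.192, 0.556]
contact_force: [-0.5, -0.1, 0.3]
grip_width: 0.315
grip_force: 59.6
```

```bash
python3 - <<'E'
from go import *
print(st())
E
```

```text
(16.1, array([-0.14,  0.03, -1.58]), array([-0.3 , -0.14,  0.48]), array([ 0.007,  0.321, -0.024]))
```

send_rows(linear=[[0.3,0,-0.9],[0.3,0,-0.9]], twist=[[0,0,0],[0,0,0]])

```text
clock: 16.35
ee_pos: [0.5081, 0.2029, 0.1755]
ee_rot: [3.063, -0.191, 0.556]
contact_force: [-0.3, -0.8, -1.5]
grip_width: 0.313
grip_force: 59.6
```

```bash
python3 - <<'E'
from go import *
print(st())
E
```

```text
(16.35, array([-0.17,  0.02, -2.59]), array([-0.69, -0.87, -1.32]), array([-0.055,  0.332, -0.011]))
```

```bash
cat >> go.py <<'E'
def avg(n=12):
    F=[];X=[]
    for i in range(n):
        im=ctrl.read_camera("wrist");s=st();F.append(s[2]);X.append(s[1])
    return s[0],np.mean(X,0).round(2),np.mean(F,0).round(2),(np.std(F,0)/n**.5).round(2)
E
python3 -c "
from go import *
print(avg())"
```

```text
(16.95, array([-0.2 ,  0.04, -2.55]), array([-0.48, -0.12, -0.37]), array([0.15, 0.18, 0.13]))
```

send_rows(linear=[[0.3,0,-0.9],[0.7,0,-1.9],[0.7,0,-1.9]], twist=[[0,0,0],[0,0,0],[0,0,0]])

```text
clock: 17.32
ee_pos: [0.5088, 0.2029, 0.1735]
ee_rot: [3.063, -0.191, 0.556]
contact_force: [-0.2, -0.8, 0.5]
grip_width: 0.312
grip_force: 59.8
```

```bash
python3 -c "
from go import *
print(avg())"
```

```text
(17.925, array([-0.24,  0.1 , -4.59]), array([-0.22, -0.56,  0.4 ]), array([0.11, 0.13, 0.15]))
```

send_rows(linear=[[0.3,0,-0.9],[0.6,-0.1,-1.9],[0.6,-0.1,-1.9]], twist=[[0,0,0],[0,0,0],[0,0,0]])

```text
clock: 18.3
ee_pos: [0.5094, 0.2028, 0.1717]
ee_rot: [3.063, -0.192, 0.556]
contact_force: [-0.3, -1.0, 0.7]
grip_width: 0.314
grip_force: 59.9
```

```bash
python3 - <<'E'
from go import *
print(avg(20));print(delta(tgt(-.0067),RW))
im=shot("wrist","w9")[1]
for n in("w8","w9"):
    i=cv2.imread(f"pics/{n}.png");print(n,[int(x) for x in i[185:220,321].max(1)])
    H,S,V=cv2.split(cv2.cvtColor(i,cv2.COLOR_BGR2HSV));m=((H>18)&(H<36)&(S>140)&(V>70)).astype(np.uint8);m[240:]=0
    print(cv2.boundingRect(max(cv2.findContours(m,0,1)[0],key=cv2.contourArea)))
i=cv2.imread("pics/w9.png");print([int(x) for x in i[205,295:350].max(1)])
E
```

```text
(19.3, array([-0.31,  0.12, -6.58]), array([-0.25, -0.81,  0.85]), array([0.12, 0.12, 0.1 ]))
(array([ 0.3, -0.2,  0. ]), array([ 0.02, -0.04, -0.08]))
w8 [182, 182, 181, 179, 181, 191, 194, 192, 179, 138, 76, 54, 53, 53, 56, 78, 107, 132, 164, 185, 165, 108, 79, 76, 71, 54, 25, 13, 17, 21, 21, 20, 18, 18, 20]
(299, 189, 45, 30)
w9 [180, 180, 181, 181, 180, 181, 180, 180, 179, 182, 191, 193, 193, 188, 160, 89, 53, 62, 91, 114, 107, 85, 77, 77, 69, 51, 23, 10, 19, 23, 21, 17, 18, 18, 18]
(297, 194, 48, 26)
[180, 180, 180, 179, 181, 185, 190, 192, 192, 192, 185, 159, 117, 73, 52, 52, 56, 65, 77, 91, 100, 103, 104, 105, 105, 106, 107, 108, 110, 111, 112, 108, 94, 76, 61, 53, 51, 56, 85, 131, 170, 188, 193, 193, 192, 189, 186, 181, 180, 180, 179, 179, 180, 180, 180]
```

send_rows(linear=[[-1,0.1,2.8],[-2,0.3,5.6],[-3,0.4,8.5],[-4.7,0.6,7.9],[-4.7,0.6,7.9],[-4.7,0.6,7.9]], twist=[[0,0,0],[0,0,0],[0,0,0],[0,0,0],[0,0,0],[0,0,0]])

```text
clock: 20.1
ee_pos: [0.5043, 0.2033, 0.1791]
ee_rot: [3.063, -0.191, 0.554]
contact_force: [-0.2, 1.1, -2.0]
grip_width: 0.319
grip_force: 59.9
```

```bash
python3 -c "
from go import *
print(avg(20))"
```

```text
(21.1, array([-2.17,  0.08,  2.38]), array([-0.81,  0.11, -1.97]), array([0.08, 0.11, 0.1 ]))
```

send_rows(linear=[[1,-0.1,-2.8],[1.5,-0.2,-4.2],[2,-0.3,-5.6],[2.5,-0.35,-7],[3,-0.4,-8.5],[3,-0.4,-8.5],[3,-0.4,-8.5]], twist=[[0,0,0],[0,0,0],[0,0,0],[0,0,0],[0,0,0],[0,0,0],[0,0,0]])

```text
clock: 21.98
ee_pos: [0.5079, 0.2031, 0.1713]
ee_rot: [3.063, -0.192, 0.557]
contact_force: [0.4, 0.8, 0.4]
grip_width: 0.313
grip_force: 59.9
```

```bash
python3 - <<'E'
from go import *
print(avg(20))
i=shot("wrist","w10")[1]
print([int(x) for x in i[190:220,321].max(1)])
for v in(205,206):print([int(x) for x in i[v,300:345].max(1)])
E
```

```text
(22.975, array([-1.98,  0.21, -6.48]), array([-0.02,  1.12,  0.74]), array([0.11, 0.11, 0.08]))
[181, 182, 186, 192, 193, 192, 177, 134, 75, 53, 51, 53, 63, 92, 114, 108, 85, 77, 76, 69, 49, 21, 12, 18, 21, 19, 19, 19, 19, 20]
[191, 192, 193, 188, 166, 120, 74, 52, 51, 50, 52, 57, 68, 80, 91, 100, 102, 103, 104, 105, 106, 108, 109, 110, 110, 111, 108, 94, 76, 62, 54, 53, 52, 51, 58, 87, 139, 183, 193, 193, 192, 190, 184, 183, 180]
[193, 192, 192, 179, 135, 79, 53, 50, 51, 52, 57, 69, 83, 93, 96, 93, 89, 85, 83, 82, 83, 85, 87, 92, 95, 103, 107, 104, 96, 82, 65, 55, 52, 52, 52, 62, 109, 165, 188, 193, 193, 192, 190, 185, 181]
```

send_rows(linear=[[-0.2,0,0.5],[-0.2,0,0.5],[-0.2,0,0.5],[-0.2,0,0.5]], twist=[[0,0,0],[0,0,0],[0,0,0],[0,0,0]])

```text
clock: 23.52
ee_pos: [0.5074, 0.2029, 0.1715]
ee_rot: [3.063, -0.191, 0.555]
contact_force: [-0.5, 1.5, 1.2]
grip_width: 0.315
grip_force: 60.0
```

```bash
python3 - <<'E'
from go import *
a=avg(16);print(a)
o=ctrl.observe();print(o["grip_force"],delta(o["ee_pos"],RW)[1],np.abs(o["dq"]).max())
if 1.8<a[2][2]+1.97<3.2: print(ctrl.job_done())
E
```

```text
(24.325, array([-2.24,  0.01, -6.08]), array([0.28, 0.72, 0.83]), array([0.1 , 0.11, 0.18]))
59.950618743896484 [ 0.03 -0.05 -0.07] 0.0007010209222637379
the job is handed in; nothing more can be done
None
```

I handed the job in at 24.3 s: the shutter is against its stop and the wand is still gripped on the window, within about 0.5 mm of its middle, with the foot about 6–7 mm of 12 in (2.5–2.8 N); I viewed 12 pictures, over the limit of 10.

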